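# Draw a dropped ferrule cap out from behind the roller guard

## Task

A ferrule cap has fallen behind the fixed wire guard on the work board, where a hand does not fit. Pick up the hooked rod by its handle, lower its hook round the far side of the cap and draw the cap out flat along the board through the guard's open side until the whole cap lies clear of the guard; then lay the rod down flat on the board and let go. Never touch the cap with the gripper, only with the rod.

Things in the scene. Friction and masses are not known exactly. Their poses are not given: they have to be found in the camera images.
- cap: the dropped steel ferrule cap lying under the guard on the grey work board, whose flat top is 55 mm above the cart deck (z = 0.055 m): a disc 50 mm across, 10 mm high, 60 g. Origin at the centre of its underside, z up. (Another cap just like it lies in the open near the robot; not part of the job.)
- hook_rod: hooked rod lying flat, 150 g: black handle 110 long, 22 wide, 28 mm high, then a cranked steel rod 8 mm thick ending in a half-round crook open towards the handle. Origin under the handle's middle, on the underside; y along the handle to the crook, z up. Handle y = -55 to +55 mm; crook's far edge y = 221 mm. Rod's widest x: +-41 mm
- hook_mouth (a point): centre of the crook, 180 mm from the rod's origin along its y (x = 0), 4 mm above its underside; axes as the rod's. The crook's inner radius is 33 mm, so the cap sits round this point with 8 mm play. Crook is 8 mm high and lies level with the handle's underside: raise the rod over 12 mm to pass over the cap, lower it to the board to catch it
- guard: fixed steel guard, 220 mm along its x, 150 deep along its y, 113 high: plates at ends and back, roof of thin bars, open side towards its -y (the robot's right). Origin: centre of its footprint on the board. Open edge at y = -75 mm, 101 mm high inside. Feet 3 mm high reach 21 mm in from each end. A black roller along x at y = +55 mm has its underside 67 mm above the board

How it is judged (in metres and radians):
On the way, in this order (a step that is already met when the one before it is completed fails the run):
1. the crook is down round the cap (centres within 20 mm, crook under 15 mm above the board) while the cap's centre is still under the guard (horizontal distance between hook_mouth and cap below 0.02 m and height (world z) of hook_mouth below 0.07 m and y of cap in the frame of guard above -0.075 m), for 0.1 s.
2. the cap is out, at least 5 mm clear of the guard's open edge (centre 30 mm out), still in the crook (centres within 30 mm) (y of cap in the frame of guard below -0.105 m and horizontal distance between hook_mouth and cap below 0.03 m), for 0.1 s.
At the end, for the whole second after the job is handed in: The cap lies flat (within 10 degrees) and at rest on the board outside the guard's open side, its centre at least 30 mm out from the open edge so that all of it is clear; the hooked rod lies flat (within 10 degrees) and at rest on the board, released (y of cap in the frame of guard below -0.105 m and height (world z) of cap between 0.045 and 0.06 m and angle between each of cap, hook_rod's own z axis and vertical below 0.17 rad and height (world z) of hook_rod between 0.045 and 0.063 m and linear speed of each of cap, hook_rod below 0.02 m/s); the robot touches nothing.
It fails at once if the gripper touches the cap (contact force between any of the fingers, the arm and cap above 0.3 N).
It also fails if it takes over 40 s, if anything falls off the work surface, if the arm or the gripper's body presses on something with over 40 N, if the wrist force passes 120 N, or if a joint passes its speed limit or range.

## Robot

A 6-joint arm with a two-finger parallel gripper is mounted at the origin on a cart in front of the work surface, level with it; the furniture and walls round the work are solid. World frame = base frame: x ahead of the robot, y to its left, z up, the work surface at z = 0. Lengths are in mm, angles in rad, forces in N, time in s.
With the tool pointing down it reaches from about 350 to 975 mm from the base axis. Payload 7.1 kg.
Tool frame: the origin (TCP) lies at the very end of the fingers, on their centre line; the grasp point (between the pads) lies 19 mm behind it (ctrl.pinch_z is the distance from the TCP to the grasp point, in mm); z points along the fingers, y is the direction in which the jaws open and shut (so a half turn about z gives the same grasp; the last joint's range is limited). The gripper opens to 88 mm and grips with 3 to 60 N. Pads are 20 mm wide; open, the fingers measure 115 mm over their backs; the gripper's body (75 mm by 178 mm) begins 61 mm behind the grasp point.
Start: joints at [-1.217, 0.423, 1.63, -0, 1.089, -0.019], TCP at [227.657, -582.046, 222.675] pointing down, gripper open.
Joint ranges: [-3, 3], [-0.9, 2.11], [0.09, 2.58], [-1.31, 4.45], [0.11, 2.69], [-2.54, 2.54]. Speed limits (rad/s): [2.39, 2.39, 3.01, 3.14, 3.14, 3.14].

## Interface

Orientations are given as a rotation vector (axis times angle).
In Python, from workcell import ctrl gives the robot as it stands.
- The arm moves only by the shell command python3 -m inch 'ROWS' [OPENING]. ROWS is JSON, a list of rows, each an object with "xyz": the shift along the tool's x, y, z in cm, a list of three; "spin": the turn about the tool's z in degrees. A call has 1 to 20 rows; each row is the pose to reach, as a shift and turn from the pose measured when the call began, along the tool's axes at that moment; what a row does not reach only later rows make up. A row lasts 1/10 s, in which the tool goes at most 50 mm and 8.59 degrees, less where a joint would pass 70% of its speed; a pose out of reach is approached as far as the arm can. A call with a gripper value outside its range is refused whole. OPENING is the closure, from 0 (fully open) to 1 (shut), set as the call begins (- or left out, the last holds). The fingers move at their own pace and stop on an object; the grip force is fixed at half the most. Time passes only in rows, so rows that repeat a pose let the fingers close. It gives the time, the measured TCP pose, the force and the opening at its end, in the units of the state.
- ctrl.get_obs(): the state, without advancing time (a new reading comes with each control period).
- ctrl.get_image(name): name is "scene" or "top" or "wrist"; returns the picture (480x640x3 uint8, red, green, blue); there is no depth.
- ctrl.camera_info(name): a dict with "camera_matrix" (3x3 intrinsics, pixels), "R" (3x3) and "t" (3): a world point X has camera coordinates R X + t; the wrist camera has in their place "hand_eye" (4x4, takes a point from camera to tool coordinates, whose origin is the TCP and whose axes are the flange's). Camera axes: x right, y down, z forward; pixel columns grow to the right and rows downward; lengths in mm; the calibration is good to about 2 mm. A picture is of the moment at which its call begins: read the wrist's pose just before it. camera_info takes no time and is no camera call.
- ctrl.close_job(): hands the job in, once; it reports no verdict.
The state is a dict: "t": time; "qpos": joint angles; "qvel": joint speeds; "joint_torque": joint torques, N m; "ee_pos": TCP position; "orientation": TCP orientation; "ft_force": force on the tool from outside, world axes, zero at the start; "moment": the same for the moment, N m; "width": finger opening in mm.
Only numpy, scipy, OpenCV 4.12 (cv2) and the standard library are available. Lean on these libraries where they do the work, as an engineer would, in place of code of your own. Each camera call takes 0.05 s, during which the arm holds its last target. There are 200 camera calls.

## Working session

There is one attempt and no reset: what is moved stays moved. The work goes in short steps, Python scripts to look and compute and a shell command to move; the robot and the scene stay as the last step left them, time stands still between calls to the robot, and variables do not carry over. Pictures are saved under pics/ and viewed, about 8 in all and at most 12, crops included, and the job is handed in when it is done.

```bash
ls; mkdir -p pics
python3 - <<'E'
from workcell import ctrl
import cv2, numpy as np
np.set_printoptions(precision=4,suppress=True)
s=ctrl.get_obs(); print(s['t'],s['ee_pos'],s['orientation'],s['width'],ctrl.pinch_z)
for n in("scene","top","wrist"):
    print(n,ctrl.camera_info(n)); cv2.imwrite(f'pics/{n}0.png',ctrl.get_image(n)[:,:,::-1])
E
```

```text
pics
0.0 [ 227.4583 -581.5435  221.9184] [-3.0857 -0.5819  0.0004] 87.69675696409674 18.700000000000003
scene {'camera_matrix': array([[594.9569,   0.    , 316.6157],
       [  0.    , 594.9569, 235.9973],
       [  0.    ,   0.    ,   1.    ]]), 'R': array([[-0.8674, -0.4977,  0.0007],
       [-0.2649,  0.4605, -0.8473],
       [ 0.4214, -0.735 , -0.5312]]), 't': array([451.3437, 203.6893, 703.4653])}
top {'camera_matrix': array([[610.0216,   0.    , 318.1668],
       [  0.    , 610.0216, 242.8205],
       [  0.    ,   0.    ,   1.    ]]), 'R': array([[-0.0214, -0.9998,  0.0053],
       [-0.9981,  0.0211, -0.0581],
       [ 0.058 , -0.0065, -0.9983]]), 't': array([  14.1537,  533.3498, 1075.4193])}
wrist {'camera_matrix': array([[413.8714,   0.    , 326.7305],
       [  0.    , 413.8714, 235.2268],
       [  0.    ,   0.    ,   1.    ]]), 'hand_eye': array([[   0.001 ,   -0.958 ,   -0.2867,   79.1536],
       [   1.    ,    0.0009,    0.0005,    0.5037],
       [  -0.0002,   -0.2867,    0.958 , -162.7723],
       [   0.    ,    0.    ,    0.    ,    1.    ]])}
```

View pics/top0.png

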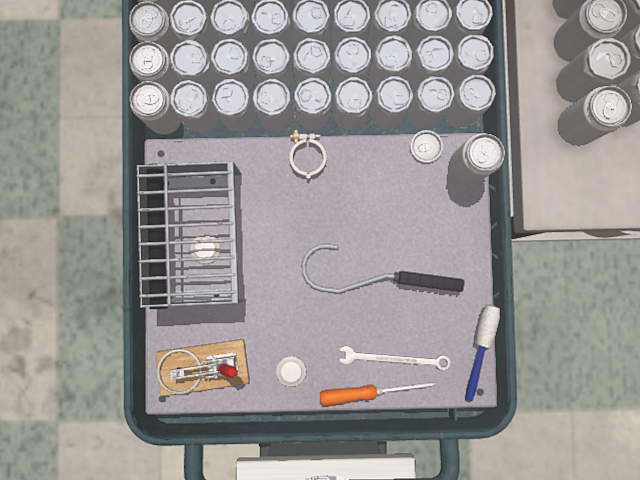

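View pics/scene0.png

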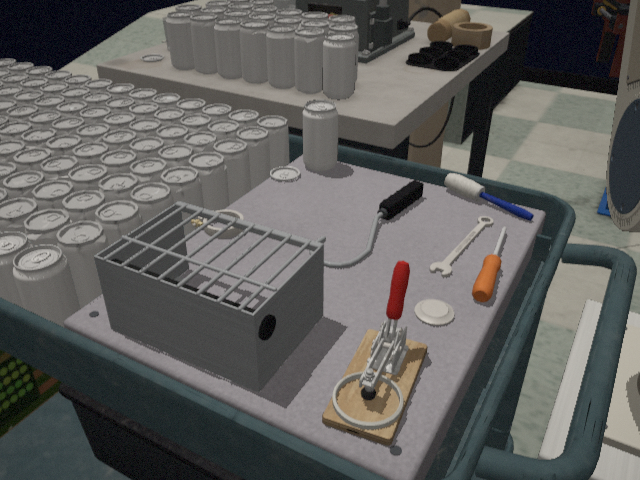

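The top view shows the rod's handle near (429,282), the crook near (325,270), the guard at the left (columns 137–242, rows 163–306) with its open side to the right, the cap under it at (205,248) and the spare cap at (291,371). The scene view shows the handle near (400,200); the guard hides its cap.

```bash
cat > h.py <<'E'
import cv2, numpy as np
from workcell import ctrl
np.set_printoptions(precision=2,suppress=True)
def cam(n,obs=None):
    c=ctrl.camera_info(n); K=np.array(c['camera_matrix'])
    if n!='wrist': return K,np.array(c['R']),np.array(c['t'])
    T=np.eye(4); T[:3,:3]=cv2.Rodrigues(np.array(obs['orientation']))[0]; T[:3,3]=obs['ee_pos']
    M=np.linalg.inv(T@np.array(c['hand_eye'])); return K,M[:3,:3],M[:3,3]
def ray(C,p):
    K,R,t=C; return -R.T@t, R.T@np.linalg.inv(K)@np.array([p[0],p[1],1.])
def onz(C,p,z):
    o,d=ray(C,p); return o+d*(z-o[2])/d[2]
def tri(C1,p1,C2,p2):
    P=[c[0]@np.c_[c[1],c[2]] for c in(C1,C2)]
    X=cv2.triangulatePoints(P[0],P[1],np.float64(p1).reshape(2,1),np.float64(p2).reshape(2,1)).ravel(); return X[:3]/X[3]
def proj(C,X): return cv2.projectPoints(np.float64(X).reshape(-1,1,3),cv2.Rodrigues(C[1])[0],C[2],C[0],None)[0].reshape(-1,2)
def blob(m,roi):
    x0,y0,x1,y1=roi; z=np.zeros_like(m); z[y0:y1,x0:x1]=m[y0:y1,x0:x1]
    cs=cv2.findContours(z,cv2.RETR_EXTERNAL,cv2.CHAIN_APPROX_NONE)[0]; return max(cs,key=cv2.contourArea)
E
python3 - <<'E'
from h import *
T,S=cam('top'),cam('scene')
it=cv2.imread('pics/top0.png'); im=cv2.imread('pics/scene0.png')
mt=((it.max(2)<75)*255).astype(np.uint8); ms=((im.max(2)<55)*255).astype(np.uint8)
ct=blob(mt,(385,262,475,300)); cs=blob(ms,(370,175,430,225))
rt,rs=cv2.minAreaRect(ct),cv2.minAreaRect(cs); print(rt,rs)
print('tri centre',tri(T,rt[0],S,rs[0]))
b=cv2.boxPoints(rt); print('handle box z83',[onz(T,p,83)[:2] for p in b])
# caps: bright
hsv=cv2.cvtColor(it,cv2.COLOR_BGR2HSV); mc=((it.min(2)>165)*255).astype(np.uint8)
for roi in((185,230,225,268),(270,350,312,392)):
    c=blob(mc,roi); (p,r)=cv2.minEnclosingCircle(c); print('cap',p,r,onz(T,p,65))
sc=blob(((im.min(2)>165)*255).astype(np.uint8),(405,290,465,335)); e=cv2.fitEllipse(sc); print('spare tri',e, tri(T,cv2.minEnclosingCircle(blob(mc,(270,350,312,392)))[0],S,e[0]))
cv2.imwrite('pics/crop.png',np.hstack([cv2.resize(it[150:330,125:265],None,fx=3,fy=3,interpolation=cv2.INTER_CUBIC),cv2.resize(it[235:305,295:475],(360,140)).repeat(1,0) if 0 else cv2.copyMakeBorder(cv2.resize(it[235:305,295:475],None,fx=2,fy=2),0,400,0,0,cv2.BORDER_CONSTANT)]))
E
```

```text
((430.17633056640625, 281.1648254394531), (65.82460021972656, 12.214679718017578), 7.523819446563721) ((403.5437316894531, 195.0961456298828), (30.616344451904297, 60.99831008911133), 31.82744789123535)
tri centre [ 460.37 -184.29   76.84]
handle box z83 [array([ 459.7 , -126.68]), array([ 479.86, -129.94]), array([ 463.13, -238.8 ]), array([ 442.99, -235.41])]
cap (204.5, 256.5) 19.65970230102539 [511.4  197.18  65.  ]
cap (289.0128173828125, 369.5) 27.234956741333008 [317.77  56.87  65.  ]
spare tri ((431.2723388671875, 309.8912353515625), (21.67302131652832, 29.115184783935547), 89.74617767333984) [317.5   57.24  60.42]
```

View pics/crop.png

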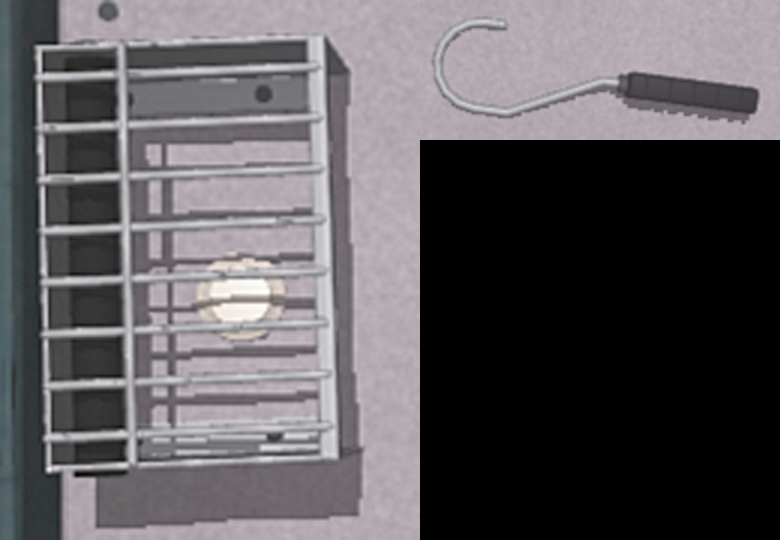

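The crop (3x) shows the guard's roof corners at about (37,46), (325,38), (337,458), (47,470) and the cap at (241,297). That is full-image (205.3,249), and its 30 px width fits 50 mm.

Run:
```python
from h import *
T,S=cam('top'),cam('scene')
f=lambda p:(125+(p[0]-1)/3,150+(p[1]-1)/3)
c=np.array([onz(T,f(p),168) for p in((37,46),(325,38),(337,458),(47,470))])[:,:2]; print(c)
print('sizes',np.linalg.norm(c-np.roll(c,-1,0),axis=1))
a=np.mean([c[0]-c[1],c[3]-c[2]],0); a2=np.mean([c[0]-c[3],c[1]-c[2]],0)
print('guard y-axis angle vs +y (deg, ccw)',np.degrees(np.arctan2(-a[0],a[1])),np.degrees(np.arctan2(a2[1],a2[0])))
th=np.arctan2(a2[1],a2[0]); R=np.array([[np.cos(th),-np.sin(th)],[np.sin(th),np.cos(th)]])
g=c.mean(0); cap=onz(T,f((241,297)),65)[:2]; print('guard',g,'cap',cap,'cap in guard',R.T@(cap-g))
h=np.array([461.4,-182.7]); u=np.array([.152,.988])
it=cv2.imread('pics/top0.png'); m=cv2.cvtColor(it,cv2.COLOR_BGR2HSV)
print('mouth pred',h+180*u,proj(T,[[*(h+180*u),59],[*(h+217*u),59]]))
# scene check: roof corners of guard
print(proj(S,[[*x,168] for x in c]))
o=ctrl.get_obs(); print(cv2.Rodrigues(o['orientation'])[0])
```

```text
[[651.14 281.42]
 [652.27 133.01]
 [436.21 129.77]
 [433.32 277.25]]
sizes [148.42 216.09 147.51 217.86]
guard y-axis angle vs +y (deg, ccw) 0.7807980217338992 0.9780070612090854
guard [543.23 205.36] cap [524.74 196.19] cap in guard [-18.64  -8.85]
mouth pred [488.76  -4.86] [[323.34 267.34]
 [301.94 264.51]]
[[ 95.49 252.12]
 [180.91 198.28]
 [323.83 240.71]
 [254.04 310.49]]
[[ 0.93  0.36 -0.  ]
 [ 0.36 -0.93  0.  ]
 [ 0.   -0.   -1.  ]]
```

```bash
cat >> h.py <<'E'
def go(xyz,az):
    "shift (cm, tool axes) and spin (deg) from the present pose to TCP xyz with tool x at azimuth az (deg)"
    o=ctrl.get_obs(); R=cv2.Rodrigues(np.array(o['orientation']))[0]
    a=np.degrees(np.arctan2(R[1,0],R[0,0])); d=R.T@(np.array(xyz)-o['ee_pos'])/10
    print('t',round(o['t'],2),'pos',np.array(o['ee_pos']),'az',round(a,2),'shift',d,'spin',round((a-az+180)%360-180,2),'w',round(o['width'],1),'F',np.array(o['ft_force']))
E
python3 -c "
from h import *
go((462.9,-172.8,200),81.3)"
```

```text
t 0.15 pos [ 227.53 -581.67  222.07] az 21.36 shift [ 36.81 -29.5    2.24] spin -59.94 w 88.3 F [-0.22  0.53  0.2 ]
```

```bash
python3 -m inch '[{"xyz":[3,-2.4,0],"spin":-5},{"xyz":[7,-5.6,0.2],"spin":-11},{"xyz":[11,-8.8,0.5],"spin":-18},{"xyz":[15,-12,0.8],"spin":-25},{"xyz":[19,-15.2,1.1],"spin":-31},{"xyz":[23,-18.4,1.4],"spin":-38},{"xyz":[27,-21.6,1.7],"spin":-44},{"xyz":[31,-24.8,2],"spin":-50},{"xyz":[34.5,-27.6,2.2],"spin":-56},{"xyz":[36.3,-29,2.2],"spin":-59},{"xyz":[36.8,-29.5,2.2],"spin":-60},{"xyz":[36.8,-29.5,2.2],"spin":-60},{"xyz":[36.8,-29.5,2.2],"spin":-60}]' 0
python3 - <<'E'
from h import *
o=ctrl.get_obs(); W=cam('wrist',o); im=ctrl.get_image('wrist')[:,:,::-1].copy(); cv2.imwrite('pics/w1.png',im)
go((462.9,-172.8,200),81.3)
u=np.array([.152,.988]);h=np.array([461.4,-182.7])
print('predicted handle corners',proj(W,[[*(h+a*u+b*np.array([.988,-.152])),83] for a in(-55,55) for b in(-11,11)]).tolist())
E
```

```text
t: 1.45
ee_pos: [462.3, -173.6, 200.3]
orientation: [-2.383, -2.045, 0.0]
ft_force: [-0.1, -0.6, -0.6]
width: 87.7
t 1.5 pos [ 462.21 -173.87  200.38] az 81.25 shift [0.12 0.05 0.04] spin -0.05 w 87.8 F [-0.35  0.35 -0.43]
predicted handle corners [[311.8566184175971, 310.6927221315285], [341.290949358753, 310.7520150073895], [310.4362548678728, 162.25067375116794], [343.20329484936707, 162.3084988451411]]
```

View pics/w1.png

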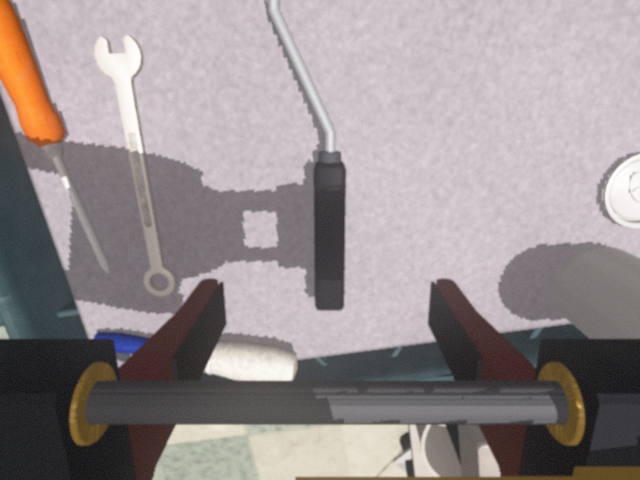

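The wrist view shows the handle upright at columns 314–345, rows 160–310, within about 3 px of the prediction and with clear space on both sides. I'll check its height across two views before descending.

Run:
```python
from h import *
o=ctrl.get_obs(); W=cam('wrist',o); T=cam('top')
im=cv2.imread('pics/w1.png'); it=cv2.imread('pics/top0.png')
hc=blob(((im.max(2)<62)*255).astype(np.uint8),(309,140,349,325)).reshape(-1,2); x,y,w,h=cv2.boundingRect(hc); print(x,y,w,h)
b=cv2.boxPoints(cv2.minAreaRect(blob(((it.max(2)<75)*255).astype(np.uint8),(385,262,475,300))))
b=b[np.argsort(b[:,0])]
far=b[:2].mean(0); near=b[2:].mean(0)
print(tri(W,(x+w/2,y),T,far),tri(W,(x+w/2,y+h),T,near), 'mid on z83',onz(W,(x+w/2,235),83))
```

```text
315 191 29 85
[472.11 -79.69 447.05] [ 450.21 -277.    -82.03] mid on z83 [ 463.92 -179.29   83.  ]
```

The mask caught only part of the handle, so I'll relax the threshold and use the handle's end edges.

Run:
```python
from h import *
o=ctrl.get_obs(); W=cam('wrist',o); T=cam('top')
im=cv2.imread('pics/w1.png'); it=cv2.imread('pics/top0.png')
print(im.max(2)[145:320:5,330])
g=im.max(2).astype(int)[:,322:338].mean(1); r=[i for i in range(140,330) if g[i]<80]; y0,y1=r[0],r[-1]+1
b=cv2.boxPoints(cv2.minAreaRect(blob(((it.max(2)<75)*255).astype(np.uint8),(385,262,475,300)))); b=b[np.argsort(b[:,0])]
print(y0,y1,b); print(tri(W,(329.5,y0),T,b[:2].mean(0)),tri(W,(329.5,y1),T,b[2:].mean(0)))
```

```text
[233 228 119 123  62  82  87  85  77  72  62  62  58  63  61  65  64  58
  58  58  56  59  62  59  63  64  64  73  76  77  77  77  75 149 204]
164 309 [[396.75 282.91]
 [398.35 270.8 ]
 [462.01 291.53]
 [463.6  279.42]]
[ 469.76 -144.29  -35.36] [ 453.6  -238.44   78.04]
```

Near end at z = 78 and the earlier top/scene centre at z = 77 both agree with a top of about 83 (board 55). The far end is spoiled by the steel collar, so I'm discarding it. Going down to grasp.

```bash
python3 -m inch '[{"xyz":[0.1,0.2,2],"spin":0},{"xyz":[0.1,0.2,5],"spin":0},{"xyz":[0.1,0.2,8],"spin":0},{"xyz":[0.1,0.2,11],"spin":0},{"xyz":[0.1,0.2,12.5],"spin":0},{"xyz":[0.1,0.2,13.5],"spin":0},{"xyz":[0.1,0.2,14],"spin":0},{"xyz":[0.1,0.2,14],"spin":0},{"xyz":[0.1,0.2,14],"spin":0}]' 0
python3 -m inch '[{"xyz":[0,0,0],"spin":0},{"xyz":[0,0,0],"spin":0},{"xyz":[0,0,0],"spin":0},{"xyz":[0,0,0],"spin":0},{"xyz":[0,0,0],"spin":0},{"xyz":[0,0,0],"spin":0},{"xyz":[0,0,0],"spin":0},{"xyz":[0,0,0],"spin":0}]' 1
```

```text
t: 2.4
ee_pos: [464.7, -173.5, 61.1]
orientation: [-2.385, -2.045, -0.001]
ft_force: [-0.0, -0.4, 0.2]
width: 87.9
t: 3.2
ee_pos: [464.6, -173.5, 61.0]
orientation: [-2.385, -2.045, -0.001]
ft_force: [-0.5, -0.0, 0.4]
width: 27.1
```

```bash
python3 -m inch '[{"xyz":[0,0,0],"spin":0},{"xyz":[0,0,0],"spin":0},{"xyz":[0,0,0],"spin":0},{"xyz":[0,0,0],"spin":0}]'
python3 -m inch '[{"xyz":[0,0,-0.5],"spin":0},{"xyz":[0,0,-1.5],"spin":0},{"xyz":[0,0,-2.5],"spin":0},{"xyz":[0,0,-3],"spin":0},{"xyz":[0,0,-3],"spin":0},{"xyz":[0,0,-3],"spin":0}]'
python3 - <<'E'
from h import *
im=[ctrl.get_image(n)[:,:,::-1] for n in('wrist','scene')]
cv2.imwrite('pics/w2.png',np.hstack([cv2.resize(im[0],(400,300)),cv2.resize(im[1][130:380,90:490],(400,250))[:250] if 0 else cv2.resize(im[1][110:410,140:540],(400,300))]))
cv2.imwrite('pics/top2.png',ctrl.get_image('top')[:,:,::-1])
E
```

```text
t: 3.6
ee_pos: [464.6, -173.5, 61.0]
orientation: [-2.385, -2.045, -0.001]
ft_force: [0.2, -0.2, 0.5]
width: 21.9
t: 4.2
ee_pos: [464.7, -173.5, 91.3]
orientation: [2.385, 2.045, 0.001]
ft_force: [0.3, 0.2, -1.9]
width: 21.9
```

View pics/w2.png

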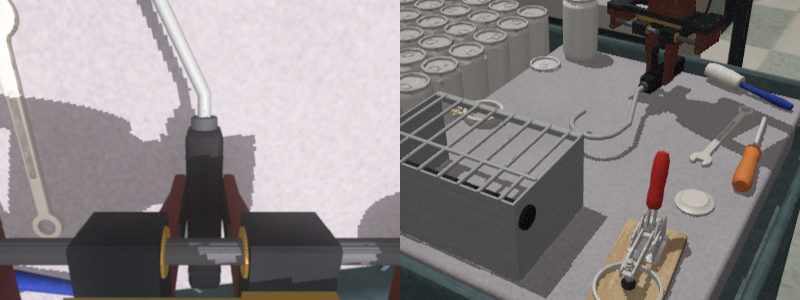

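Gripped at 21.9 mm, which matches the handle, and lifted 30 mm with the rod hanging free (-1.9 N). Next I'll stage it in front of the guard, aligned with its y axis.

```bash
python3 -c "
from h import *
go((529.4,-110.7,91),90.9)"
```

```text
t 4.35 pos [ 464.33 -173.42   90.73] az 81.22 shift [ 7.19  5.47 -0.02] spin -9.68 w 21.8 F [ 0.24  0.13 -1.77]
```

```bash
python3 -m inch '[{"xyz":[0.4,0.3,0],"spin":-0.5},{"xyz":[1.4,1.1,0],"spin":-2},{"xyz":[2.8,2.1,0],"spin":-4},{"xyz":[4.2,3.2,0],"spin":-6},{"xyz":[5.6,4.3,0],"spin":-7.7},{"xyz":[6.7,5.1,0],"spin":-9.1},{"xyz":[7.2,5.5,0],"spin":-9.7},{"xyz":[7.2,5.5,0],"spin":-9.7},{"xyz":[7.2,5.5,0],"spin":-9.7}]'
python3 - <<'E'
from h import *
go((529.4,-110.7,91),90.9)
it=ctrl.get_image('top')[:,:,::-1]; im=ctrl.get_image('scene')[:,:,::-1]
cv2.imwrite('pics/top3.png',it);cv2.imwrite('pics/scene3.png',im)
cv2.imwrite('pics/c3.png',np.hstack([cv2.resize(it[150:330,240:360],(400,600),interpolation=cv2.INTER_CUBIC),cv2.resize(im[120:330,250:390],(400,600),interpolation=cv2.INTER_CUBIC)]))
m=[[526.7,60,89],[526.5,101,89],[526.6,97-4,89]]
print(proj(cam('top'),m),proj(cam('scene'),m))
E
```

```text
t: 5.25
ee_pos: [529.3, -110.6, 90.6]
orientation: [-2.203, -2.238, 0.0]
ft_force: [0.2, 0.4, -1.4]
width: 22.4
t 5.25 pos [ 529.28 -110.63   90.58] az 90.92 shift [-0.01  0.01 -0.04] spin 0.02 w 22.4 F [ 0.17  0.35 -1.42]
[[284.19 245.07]
 [259.58 245.71]
 [264.38 245.55]] [[291.44 247.7 ]
 [275.52 262.16]
 [278.68 259.24]]
```

View pics/c3.png

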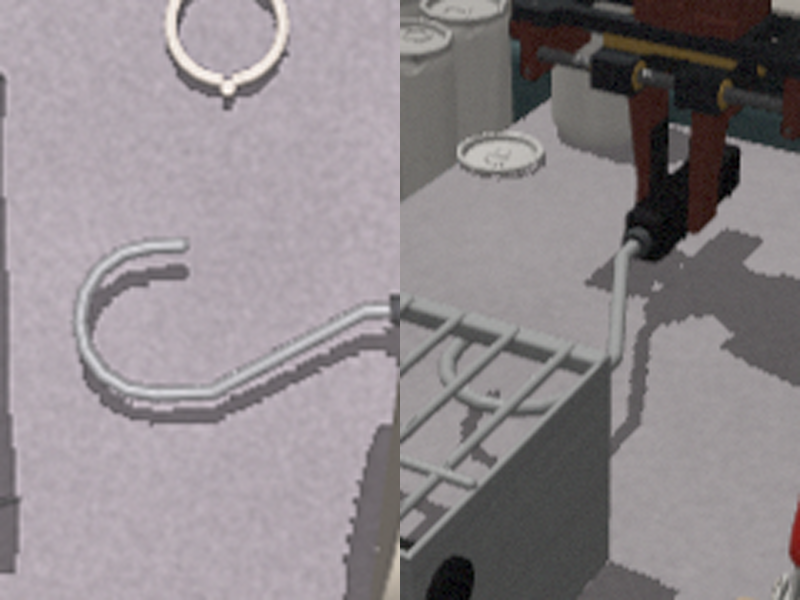

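In the crop the level crook's apex is at (77,315), full-image (263,244.5), about 6 mm short of the prediction, with its centre row at 246. So the mouth is near (524.6, 54.5). The shadows suggest only a slight droop. I'll raise 1 cm and go in over the cap.

```bash
python3 -m inch '[{"xyz":[0,0,-0.5],"spin":0},{"xyz":[0.5,0,-1],"spin":0},{"xyz":[1.5,0,-1],"spin":0},{"xyz":[3,0.1,-1],"spin":0},{"xyz":[4.7,0.1,-1],"spin":0},{"xyz":[6.4,0.1,-1],"spin":0},{"xyz":[8.1,0.1,-1],"spin":0},{"xyz":[9.8,0.2,-1],"spin":0},{"xyz":[11.4,0.2,-1],"spin":0},{"xyz":[12.9,0.2,-1],"spin":0},{"xyz":[14,0.2,-1],"spin":0},{"xyz":[14.4,0.2,-1],"spin":0},{"xyz":[14.4,0.2,-1],"spin":0},{"xyz":[14.4,0.2,-1],"spin":0}]'
python3 - <<'E'
from h import *
go((529.4,33,91),90.9)
it=ctrl.get_image('top')[:,:,::-1]; im=ctrl.get_image('scene')[:,:,::-1]
cv2.imwrite('pics/top4.png',it)
cv2.imwrite('pics/c4.png',np.hstack([cv2.resize(it[190:310,150:270],(600,600),interpolation=cv2.INTER_CUBIC),cv2.resize(im[180:360,160:220],(200,600),interpolation=cv2.INTER_CUBIC)]))
E
```

```text
t: 6.75
ee_pos: [528.9, 32.8, 100.8]
orientation: [-2.204, -2.238, 0.0]
ft_force: [-1.2, 0.1, -1.0]
width: 21.8
t 6.75 pos [528.92  32.82 100.75] az 90.88 shift [0.02 0.05 0.98] spin -0.02 w 21.8 F [-1.21  0.15 -0.97]
```

View pics/c4.png

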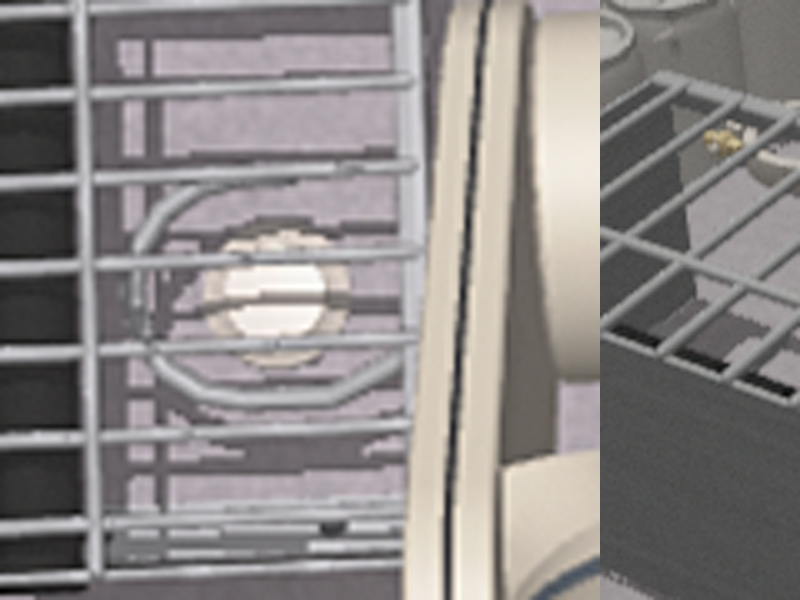

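The crop (5x) shows the cap at (277,297), full-image (205.4,249.4). The crook's outer apex is at column 132 and its lower outer edge at row 407, so its centre is near full-image (202,246).

Run:
```python
from h import *
T=cam('top'); cap=onz(T,(205.4,249.4),65); print('cap',cap)
for z in(90,97):
    a=onz(T,(150+132/5,190+285/5),z); b=onz(T,(150+250/5,190+407/5),z); print(z,'apex y->mouth y',a[1]-41,'low edge x->mouth x',b[0]+41)
```

```text
cap [523.48 195.52  65.  ]
90 apex y->mouth y 198.1933617399965 low edge x->mouth x 526.8341426963628
97 apex y->mouth y 196.6116257389715 low edge x->mouth x 526.7265640570114
```

```bash
python3 -m inch '[{"xyz":[0.1,-0.2,0.3],"spin":0},{"xyz":[0.1,-0.2,0.9],"spin":0},{"xyz":[0.1,-0.2,1.6],"spin":0},{"xyz":[0.1,-0.2,2.2],"spin":0},{"xyz":[0.1,-0.2,2.7],"spin":0},{"xyz":[0.1,-0.2,3.1],"spin":0},{"xyz":[0.1,-0.2,3.4],"spin":0},{"xyz":[0.1,-0.2,3.4],"spin":0}]'
python3 -m inch '[{"xyz":[0,0,0.2],"spin":0},{"xyz":[0,0,0.4],"spin":0},{"xyz":[0,0,0.4],"spin":0},{"xyz":[0,0,0.4],"spin":0}]'
python3 - <<'E'
from h import *
go((529.4,33,61),90.9)
it=ctrl.get_image('top')[:,:,::-1]
cv2.imwrite('pics/c5.png',cv2.resize(it[190:310,150:270],(600,600),interpolation=cv2.INTER_CUBIC))
E
```

```text
t: 7.65
ee_pos: [526.7, 33.5, 66.3]
orientation: [-2.204, -2.237, 0.001]
ft_force: [0.3, -0.3, -0.3]
width: 21.6
t: 8.05
ee_pos: [526.7, 33.5, 62.4]
orientation: [-2.204, -2.237, 0.001]
ft_force: [-0.0, -0.2, -0.9]
width: 22.2
t 8.05 pos [526.7   33.53  62.37] az 90.84 shift [-0.06  0.27  0.14] spin -0.06 w 22.2 F [-0.01 -0.19 -0.93]
```

View pics/c5.png

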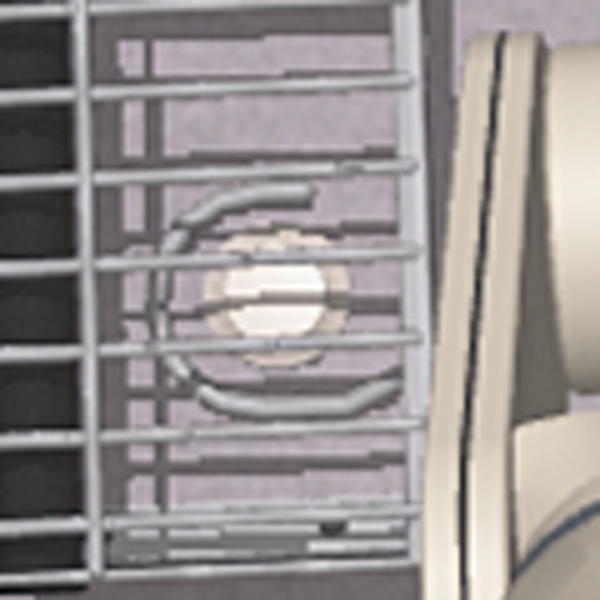

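The cap at (277,297) now sits inside the lowered crook, whose centre is near (270,301), so they agree within about 3 mm. Drawing out slowly.

```bash
python3 -m inch '[{"xyz":[-0.2,0,0],"spin":0},{"xyz":[-0.6,0,0],"spin":0},{"xyz":[-1.2,0,0],"spin":0},{"xyz":[-2,0,0],"spin":0},{"xyz":[-2.8,0,0],"spin":0},{"xyz":[-3.6,0,0],"spin":0},{"xyz":[-4.4,0,0],"spin":0},{"xyz":[-5.2,0,0],"spin":0},{"xyz":[-6,0,0],"spin":0},{"xyz":[-6.8,0,0],"spin":0},{"xyz":[-7.6,0,0],"spin":0},{"xyz":[-8.4,0,0],"spin":0},{"xyz":[-9.2,0,0],"spin":0},{"xyz":[-10,0,0],"spin":0},{"xyz":[-10.7,0,0],"spin":0},{"xyz":[-11.3,0,0],"spin":0},{"xyz":[-11.7,0,0],"spin":0},{"xyz":[-12,0,0],"spin":0},{"xyz":[-12,0,0],"spin":0}]'
python3 -m inch '[{"xyz":[-0.2,0,0],"spin":0},{"xyz":[-0.6,0,0],"spin":0},{"xyz":[-1.2,0,0],"spin":0},{"xyz":[-1.7,0,0],"spin":0},{"xyz":[-2,0,0],"spin":0},{"xyz":[-2,0,0],"spin":0},{"xyz":[-2,0,0],"spin":0}]'
python3 - <<'E'
from h import *
go((529.4,-106,61),90.9)
it=ctrl.get_image('top')[:,:,::-1]; cv2.imwrite('pics/top6.png',it)
cv2.imwrite('pics/c6.png',cv2.resize(it[180:320,140:400],(780,420),interpolation=cv2.INTER_CUBIC))
E
```

```text
t: 10.0
ee_pos: [528.5, -86.8, 62.3]
orientation: [-2.204, -2.236, 0.001]
ft_force: [-0.3, -0.3, -0.8]
width: 21.9
t: 10.7
ee_pos: [528.8, -106.9, 62.3]
orientation: [-2.205, -2.236, 0.001]
ft_force: [-1.0, -0.2, -2.3]
width: 21.5
t 10.7 pos [ 528.76 -106.91   62.27] az 90.81 shift [0.09 0.07 0.13] spin -0.09 w 21.5 F [-1.01 -0.18 -2.31]
```

View pics/c6.png

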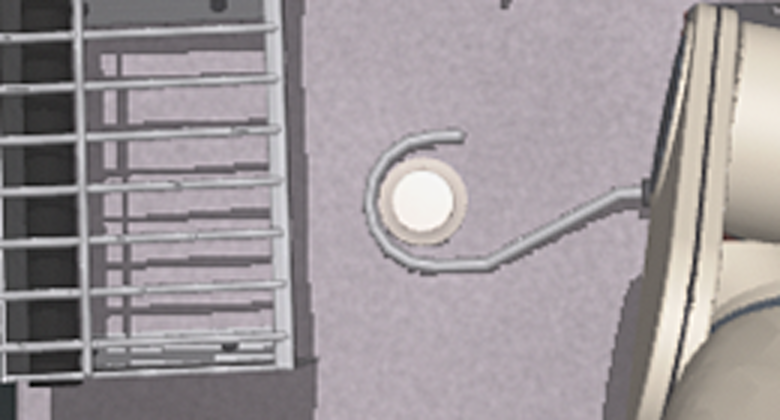

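The cap at (422,201), full-image (280.7,247), is fully out and held in the crook. Laying the rod down and releasing.

```bash
python3 -m inch '[{"xyz":[0,0,0.1],"spin":0},{"xyz":[0,0,0.15],"spin":0},{"xyz":[0,0,0.15],"spin":0}]'
python3 -m inch '[{"xyz":[0,0,0],"spin":0},{"xyz":[0,0,0],"spin":0},{"xyz":[0,0,0],"spin":0},{"xyz":[0,0,0],"spin":0},{"xyz":[0,0,0],"spin":0},{"xyz":[0,0,0],"spin":0},{"xyz":[0,0,0],"spin":0},{"xyz":[0,0,0],"spin":0}]' 0
```

```text
t: 11.05
ee_pos: [528.8, -106.7, 61.0]
orientation: [-2.204, -2.236, 0.001]
ft_force: [-1.4, 0.7, 2.5]
width: 21.7
t: 11.85
ee_pos: [528.8, -106.7, 61.0]
orientation: [-2.204, -2.236, 0.001]
ft_force: [0.9, -0.1, 0.6]
width: 82.2
```

```bash
python3 -m inch '[{"xyz":[0,0,-0.5],"spin":0},{"xyz":[0,0,-2],"spin":0},{"xyz":[0,0,-5],"spin":0},{"xyz":[0,0,-9],"spin":0},{"xyz":[-2,0,-12],"spin":0},{"xyz":[-6,0,-14],"spin":0},{"xyz":[-10,0,-15],"spin":0},{"xyz":[-14,0,-15],"spin":0},{"xyz":[-16,0,-15],"spin":0},{"xyz":[-16,0,-15],"spin":0},{"xyz":[-16,0,-15],"spin":0}]'
python3 - <<'E'
from h import *
go((529,-106,61),90.9)
T,S=cam('top'),cam('scene'); it=ctrl.get_image('top')[:,:,::-1]; im=ctrl.get_image('scene')[:,:,::-1]
p=cv2.minEnclosingCircle(blob(((it.min(2)>165)*255).astype(np.uint8),(262,225,305,268)))
cap=onz(T,p[0],65); print('cap',p,cap,'predicted in scene',proj(S,cap))
cv2.imwrite('pics/c7.png',np.hstack([cv2.resize(it[190:310,230:450],(400,218)).repeat(1,0) if 0 else cv2.resize(it[180:330,220:420],(400,300)),cv2.resize(im[110:335,200:500],(400,300))]))
E
```

```text
t: 12.95
ee_pos: [530.8, -266.1, 210.4]
orientation: [-2.204, -2.234, 0.001]
ft_force: [-0.0, 0.2, 0.3]
width: 88.0
t 12.95 pos [ 530.79 -266.11  210.41] az 90.78 shift [15.99  0.08 14.97] spin -0.12 w 88.0 F [-0.02  0.17  0.26]
cap ((283.0, 246.0), 29.698583602905273) [526.49  63.24  65.  ] predicted in scene [[290.73 262.98]]
```

View pics/c7.png

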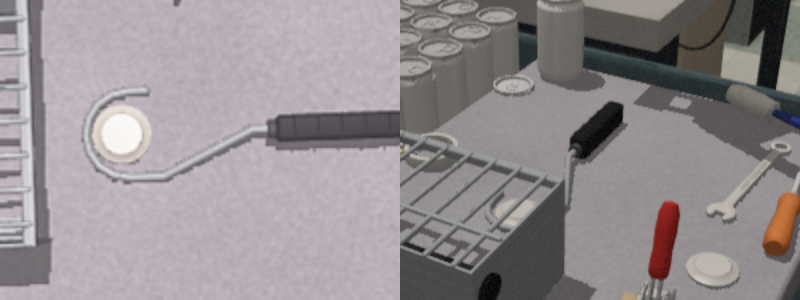

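Cap at crop (120,133), full-image (280,246.5), y of about 68 mm against a limit near 100. The rod lies flat with its shadow close along it, and the gripper is well clear.

```bash
python3 -c "
from workcell import ctrl
print(ctrl.close_job())"
```

```text
the job is handed in; nothing more can be done
None
```

The cap is out from behind the guard, the rod is laid down and released, and I handed the job in about 13 s into the 40 s allowed; no verdict was reported. I gripped the rod by its handle (jaws stopped at 21.9 mm on the 22 mm handle) and lifted it. I passed the crook over the cap, lowered it round the cap and drew the cap 140 mm straight out.

**Last checks**
- **Cap:** it lies at about (526, 68) mm, some 60 mm out from the guard's open edge at y ≈ 131 mm. By eye it looks flat. Its height there was taken from the text, not measured.
- **Rod:** it lies flat with its shadow tight along it, let go at the same tool height (61 mm) as it was picked up.
- **Gripper:** open, 150 mm up and 160 mm back, with force readings near zero. No reading between moves passed about 3 N.

**Checks that disagreed**
- **Handle height:** the far end of the handle could not be measured between the top and wrist views because of its steel collar, so I discarded it. The other two measurements gave 77–78 mm for an 83 mm top face.
- **Crook position:** the lifted crook appeared about 6 mm short of where I predicted it, and I corrected for that before lowering.
- **Final cap mask:** it merged the cap with the crook and read y = 63 mm, against about 68 mm by eye. Both are well inside the limit of about 100 mm.

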